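# Present a notched glass slide to the bench code reader

## Robot

A 6-joint arm with a two-finger parallel gripper is mounted at the origin on a cart in front of the work surface, level with it; the furniture and walls round the work are solid. World frame = base frame: x ahead of the robot, y to its left, z up, the work surface at z = 0. Lengths are in m, angles in rad, forces in N, time in s.
With the tool pointing down it reaches from about 0.375 to 0.9 m from the base axis. Payload 3.1 kg.
Tool frame: the origin (TCP) lies between the finger pads; the fingertips stand 14 mm ahead of it and the grasp point (between the pads) lies 5 mm behind it (robot.finger_overhang is the distance from the TCP to the fingertips, in m); z points along the fingers, y is the line along which they close (so a half turn about z gives the same grasp; the last joint's range is limited). The gripper opens to 87 mm and grips with 3 to 60 N. Pads are 19 mm wide; open, the fingers measure 117 mm over their backs; the gripper's body (75 mm by 190 mm) begins 51 mm behind the grasp point.
Start: joints at [0.963, 0.527, 1.433, -0, 1.181, -0.178], TCP at [0.26, 0.568, 0.237] pointing down, gripper open.
Joint ranges: [-3.08, 3.08], [-0.75, 2.2], [0.22, 2.44], [-1.43, 4.57], [0, 2.65], [-2.85, 2.85]. Speed limits (rad/s): [2.79, 2.79, 3.14, 3.14, 3.14, 3.14].

## Interface

Orientations are given as a unit quaternion [x, y, z, w].
In Python, from rig import monitor, cams, workorder, robot gives the robot as it stands.
- The arm moves only by the tool send_rows, never from a script. Its argument "moves" is one flat list of numbers, 7 for each row, row after row: the opening, from 0 (shut) to 1 (fully open), then the shift along the world's x, y, z in cm, then the turn, a rotation vector about the world's x, y, z in rad. A call has 1 to 5 rows; each row is the pose to reach, as a shift and turn from the pose commanded when the call began; what a row does not reach only later rows make up. A row lasts 1/12 s, in which the tool goes at most 41.7 mm and 7.16 degrees, less where a joint would pass 70% of its speed; a pose out of reach is approached as far as the arm can. A call with a gripper value outside its range is refused whole. The fingers move at their own pace and stop on an object; "grip_force" is the grip in N (left out, the last holds). Time passes only in rows, so rows that repeat a pose let the fingers close. It gives the time, the measured TCP pose, the force, the opening and the grip force at its end, in the units of the state.
- monitor.get_obs(): the state, without advancing time (a new reading comes with each control period).
- cams.camera(name): name is "side" or "top"; returns a dict with "pixels" (480x640x3 uint8, blue, green, red), "range_z" (480x640 float32, m along the optical axis (not along the pixel's ray), 0 where there is no reading), "fovy" (degrees; the focal length in pixels is half the picture's height over the tangent of half this angle, whatever the lens; pixels are square), "cx", "cy" (the principal point, pixels), "dist_coeffs" ([k1, k2, p1, p2, k3] as OpenCV has them; the pictures are not rectified), "rvec" (rotation vector, rad) and "tvec" (3), from world to camera coordinates, as OpenCV has them. Camera axes: x right, y down, z forward; pixel columns grow to the right and rows downward; lengths in m; the calibration is good to about 2 mm. A picture is of the moment at which its call begins.
- workorder.hand_in(): hands the job in; it is judged then, once.
The state is a dict: "time": time; "q": joint angles; "joint_velocities": joint speeds; "joint_torque": joint torques, N m; "position": TCP position; "tool_rot": TCP orientation; "ft_force": force on the tool from outside, world axes, zero at the start; "moment": the same for the moment, N m; "grip_width": finger opening in m; "grip_force": force on a finger pad.
Only numpy, scipy, OpenCV 4.12 (cv2) and the standard library are available. Lean on these libraries where they do the work, as an engineer would, in place of code of your own. Each camera call takes 0.05 s, during which the arm holds its last target. There are 200 camera calls.

## Task

One of the three glass slides standing in the rack has a frosted, labelled end, marked by a small notch in its corner; the other two are plain. Take that slide out, tip it so that the label faces up, and, holding it by its clear part, push its frosted end fully home into the reader's sloping slot, where the notch passes the key and the spring stop is pressed in. The spring would push the slide out again, so finish while still gripping it and holding it there, out of the rack, and leave the other slides and the loose bottle and tape roll where they stand.

Things in the scene. Friction and masses are not known exactly. Their poses are not given: they have to be found in the camera images.
- slide: glass slide 120 long, 54 wide, 8 thick (mm), about 130 g, standing on a long edge in the rack, notch upward. Origin: middle of its lower long edge, mid-thickness. x along its length to the frosted end (x = 60; frosted from x = 24), y its thickness, the paper label on the +y face (y = +4), z across its width to the upper edge (z = 54)
- notch (a point): centre of the notch, a rectangle 12 long (x) by 14 high (z) mm cut from the slide's corner at the frosted end and upper edge; at (54, 0, 47) mm in the slide's frame. Seen with the frosted end to the right and the notch at the top, the label is on the far side
- frosted_end (a point): middle of the slide's frosted end face, at (60, 0, 27) mm in the slide's frame
- blank_1: plain clear glass slide, 120 x 54 x 8 mm, four square corners, standing in the rack; same frame as slide
- blank_2: the other plain clear glass slide, like blank_1
- rack: fixed slide rack: aluminium frame 132 (x) by 204 (y) mm, two white combs; may stand turned any way round. Origin: centre of its underside. Slots along x at y = -66, 0, 66, each 10 wide; slides stand on bars 10 mm above the bench, upper edges at 64 mm. Combs, 12 thick at x = -44 and 44, rise to 30 mm; end stops at x = -64 and 64 to 19 mm
- reader: fixed grey code reader, base 134 (x) by 92 (y) mm, 175 high. Origin: centre of its underside. Hood 74 by 24 mm, 58 deep, with a slot sloping at 45 degrees, open to the reader's +y. A slide in the slot has its own x along (0, -1, 0), its y (label) along (0.707, 0, 0.707), its z along (-0.707, 0, 0.707) of the reader's frame: label up, upper edge toward the robot
- slot_mouth (a point): centre of the slot's mouth, at (0, 36, 112) mm in the reader's frame (same axes); the way in is -y. Slot 58 mm along the slope by 12 mm; flared lips stand 10 mm out of the mouth and widen to about 68 by 22 mm. A slide fully home has its frosted end 40 mm inside, centred
- slot_key (a point): steel key filling the slot's upper corner (toward the robot), 11 mm high, from 30 mm inside the mouth to the back; only the notched corner passes it. This point: middle of its front face. The black camera over the hood is 38 mm wide, stands out to 73 mm from the slot's middle plane, 7 to 45 mm behind the mouth
- stop (a joint): spring stop inside the slot: 0 = out, its face 30 mm inside the mouth; 0.010 m = pressed fully in, end of travel. Needs about 2 N to start and 5 N at the end; springs back
- glue: loose glue bottle, 30 mm across, 92 mm high, origin centre of its underside; a bystander
- tape: loose roll of white tape, 104 mm across, 26 mm high, origin centre of its underside; a bystander

How it is judged:
On the way:
1. the notched slide is lifted clear of the rack (z of slide in the frame of rack above 0.04 m and contact force between slide and the fingers above 0.5 N), for 0.2 s.
At the end, for the whole second after the job is handed in: frosted end at least 36 mm inside the slot, spring stop pressed over 7 of its 10 mm, label face within 55 degrees of straight up, slide in line with the slot within 0.15 rad, at rest, still gripped, off the rack, its lower edge over 60 mm above the bench (value of joint stop above 0.007 m and y of frosted_end in the frame of slot_mouth below -0.036 m and distance between frosted_end and slot_mouth below 0.044 m and angle between slide's own y axis and vertical below 0.96 rad and angle between the x axis of slide and the y axis of reader, either way round below 0.15 rad and contact force between slide and the fingers above 1 N and contact force between slide and rack below 0.1 N and height (world z) of slide above 0.06 m and linear speed of slide below 0.02 m/s); the arm keeps its last pose, push and grip.
It fails at once if a plain slide is pulled out or shoved about (more than 25 mm) (distance of any of blank_1, blank_2 from where it was at the start of the episode above 0.025 m).
It fails at once if the glue bottle or tape roll is pushed away (more than 30 mm) (distance of any of glue, tape from where it was at the start of the episode above 0.03 m).
It also fails if it takes over 45 s, if anything falls off the work surface, if the arm or the gripper's body presses on something with over 40 N, if the wrist force passes 120 N, or if a joint passes its speed limit or range.

## Working session

There is one attempt and no reset: what is moved stays moved. The work goes in short steps, Python scripts to look and compute and a tool call to move; the robot and the scene stay as the last step left them, time stands still between calls to the robot, and variables do not carry over. Pictures are saved under pics/ and viewed, at most 10 in all, crops included, and the job is handed in when it is done.

Besides the shell and the picture viewer there is one more tool, called after "Emit:" by a JSON object that holds its "method" and its "body", one argument or row to a line. send_rows: Moves the arm, as the interface text tells. Its arguments: {"type":"object","properties":{"moves":{"type":"array","items":{"type":"number"}},"grip_force":{"type":"number"}},"required":["moves"]}

```bash
mkdir -p pics; ls
cat > h.py <<'E'
import numpy as np, cv2
from rig import monitor, cams, workorder, robot
def cam(n):
    c=cams.camera(n); f=240/np.tan(np.radians(c["fovy"])/2)
    c["K"]=np.array([[f,0,c["cx"]],[0,f,c["cy"]],[0,0,1.]]); c["R"]=cv2.Rodrigues(np.array(c["rvec"],float))[0]
    c["t"]=np.array(c["tvec"],float).ravel(); c["d"]=np.array(c["dist_coeffs"],float); return c
def cloud(c):
    v,u=np.mgrid[0:480,0:640]; p=np.stack([u.ravel(),v.ravel()],1).astype(np.float64)[:,None]
    n=cv2.undistortPoints(p,c["K"],c["d"])[:,0]; z=c["range_z"].ravel()
    P=np.c_[n*z[:,None],z]; W=(P-c["t"])@c["R"]; W[z==0]=np.nan; return W.reshape(480,640,3)
def ray_at_z(c,uv,h):
    n=cv2.undistortPoints(np.array(uv,float).reshape(-1,1,2),c["K"],c["d"])[:,0]
    d=np.c_[n,np.ones(len(n))]@c["R"]; o=-c["R"].T@c["t"]; return o+d*((h-o[2])/d[:,2])[:,None]
def proj(c,P): return cv2.projectPoints(np.array(P,float).reshape(-1,1,3),np.array(c["rvec"],float),c["t"],c["K"],c["d"])[0][:,0]
E
python3 - <<'E'
from h import *
for n in("top","side"):
    c=cam(n); cv2.imwrite(f"pics/{n}0.png",c["pixels"]); print(n,c["fovy"],-c["R"].T@c["t"],c["R"][2]); np.save(f"{n}0.npy",cloud(c))
o=monitor.get_obs(); print({k:np.round(v,3) for k,v in o.items()})
E
```

```text
pics
top 43.84635938433279 [ 2.68105183e-01 -3.09625853e-04  1.52314721e+00] [ 0.19645008  0.01835902 -0.98034194]
side 51.32653802826762 [ 0.61251331 -1.00789584  0.82701533] [-0.02507191  0.82084301 -0.57060332]
{'time': np.float64(0.1), 'q': array([ 0.962,  0.528,  1.434, -0.   ,  1.181, -0.178]), 'joint_velocities': array([ 0.   , -0.001, -0.004, -0.   ,  0.001,  0.001]), 'joint_torque': array([ -0.   , -44.099, -17.715,   0.063,   0.053,  -0.   ]), 'position': array([0.26 , 0.568, 0.236]), 'tool_rot': array([ 0.213,  0.977, -0.001, -0.   ]), 'ft_force': array([ 0.228,  0.592, -0.96 ]), 'moment': array([0.013, 0.032, 0.007]), 'grip_force': np.float64(0.0), 'grip_width': np.float64(0.087)}
```

View pics/top0.png

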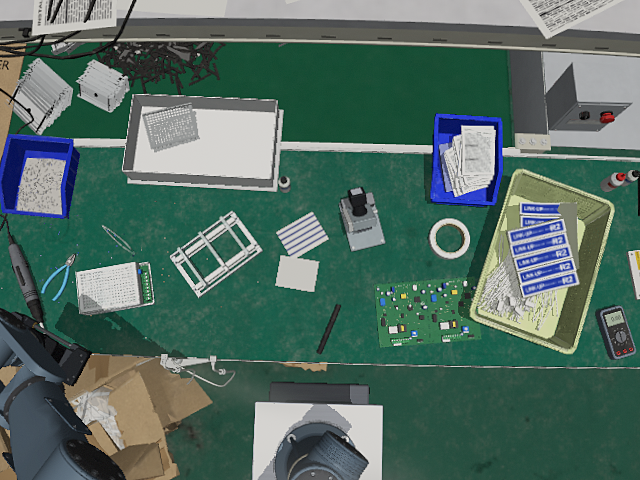

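View pics/side0.png

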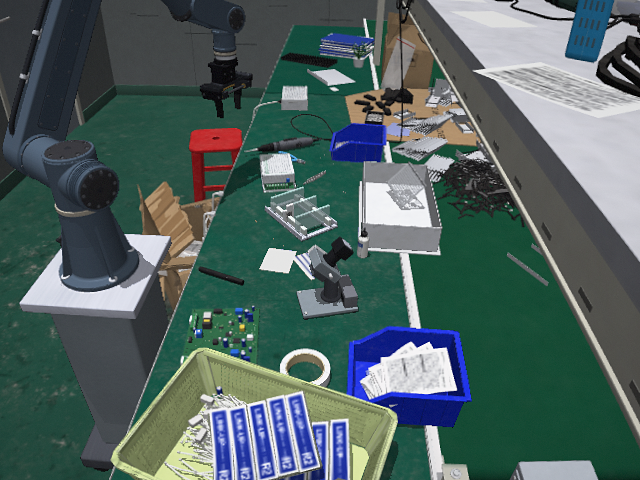

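The top view shows the rack at about (216,253), the reader at (360,220), tape at (449,238) and glue at (284,184). The side view shows the rack at about (300,213) and the reader at (328,285). I'll enlarge the rack and reader.

Run:
```python
from h import *
t=cv2.imread("pics/top0.png"); s=cv2.imread("pics/side0.png")
a=cv2.resize(t[200:305,160:270],None,fx=5,fy=5,interpolation=cv2.INTER_CUBIC)[:525]
cv2.imwrite("pics/rt.png",a)
b=cv2.resize(s[180:245,255:345],None,fx=8,fy=8,interpolation=cv2.INTER_CUBIC); cv2.imwrite("pics/rs.png",b)
cc=np.hstack([cv2.resize(t[180:255,335:390],(400,545),interpolation=cv2.INTER_CUBIC),cv2.resize(s[232:320,292:362],(400,545),interpolation=cv2.INTER_CUBIC)]); cv2.imwrite("pics/rd.png",cc)
T=np.load("top0.npy")
for p in[(216,253),(360,218),(449,238),(284,184),(378,238)]: print(p,T[p[1],p[0]])
```

```text
(216, 253) [0.51135666 0.26510379 0.06197816]
(360, 218) [ 0.5945425  -0.08829045  0.13064095]
(449, 238) [ 0.57847368 -0.33053673 -0.0019397 ]
(284, 184) [0.69437035 0.10201402 0.06198304]
(378, 238) [ 0.57203597 -0.14370294  0.00489757]
```

View pics/rt.png

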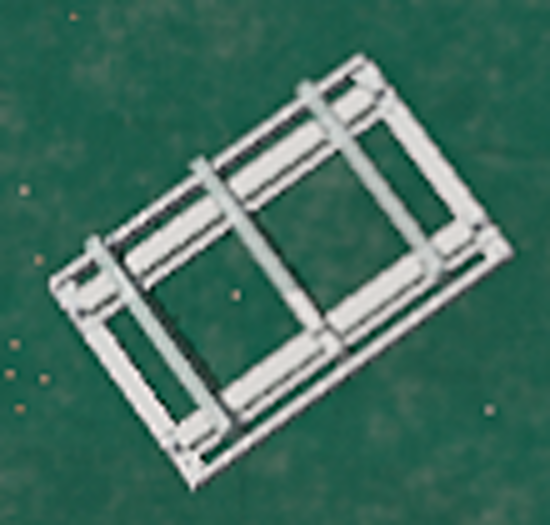

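View pics/rs.png

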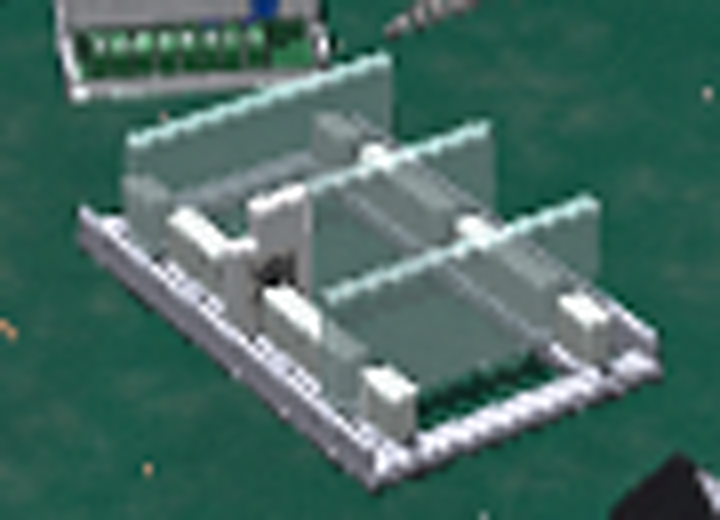

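View pics/rd.png

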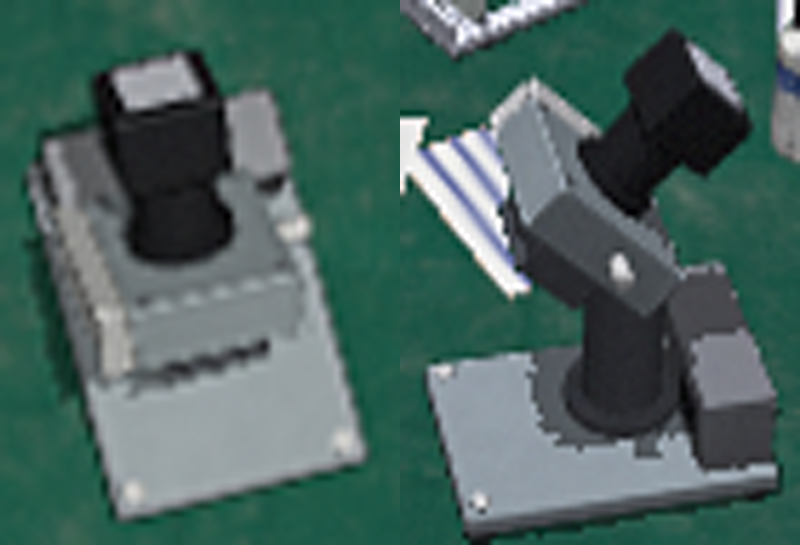

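The rack crops show the middle slide is the notched one. Its frosted end points toward the robot and its label faces world -y. The reader's mouth faces world +y, with lips at the left of the hood. Next I'll measure both.

Run:
```python
from h import *
for n,box in(("top0",(160,200,270,305)),("side0",(255,180,345,245))):
    W=np.load(n+".npy"); u0,v0,u1,v1=box; P=W[v0:v1,u0:u1].reshape(-1,3)
    P=P[(abs(P[:,0]-.51)<.16)&(abs(P[:,1]-.265)<.16)]
    print(n,"bench z",np.nanmedian(P[abs(P[:,2])<.008][:,2]))
    Q=P[(P[:,2]>.052)&(P[:,2]<.075)]
    e=np.array([-.8,-.6]); nn=np.array([.6,-.8]); c=np.array([.511,.265])
    for it in range(3):
        s=(Q[:,:2]-c)@nn; lab=np.round(s/.066); A=[];dirs=[]
        for k in(-1,0,1):
            q=Q[(lab==k)&(abs(s-k*.066)<.014)]
            if len(q)<15: continue
            vx,vy,x0,y0=cv2.fitLine(q[:,:2].astype(np.float32),cv2.DIST_HUBER,0,.001,.001).ravel()
            d=np.array([vx,vy]); d*=np.sign(d@e); a=(q[:,:2])@d
            A.append((k,len(q),np.round(d,3),np.round([x0,y0],4),np.percentile(a,[1,99]).round(4),q[:,2].max().round(3)))
            dirs.append(d*len(q))
        e=sum(dirs);e/=np.linalg.norm(e); nn=np.array([-e[1],e[0]])
        m=[r for r in A if r[0]==0]
        if m: c=m[0][3]+e*(np.mean(m[0][4])-m[0][3]@e)
    for r in A: print(r)
    print("c",c,"e",e,"ang",np.degrees(np.arctan2(e[1],e[0])))
c=cam("top")
px=np.array([[[95,242],[235,425]],[[200,160],[340,345]],[[305,90],[435,270]]])/5+np.array([160,200])-.4
for p in px:
    w=ray_at_z(c,p,.064); print("edge px",w[:,:2].round(4).tolist(),np.linalg.norm(w[1]-w[0]).round(4),w.mean(0).round(4),np.degrees(np.arctan2(*(w[1]-w[0])[[1,0]])).round(1))
b=ray_at_z(c,[[351.5,251.5],[385,243],[372,192.4]],.008);print("base",b.round(4),np.linalg.norm(b[1]-b[0]),np.linalg.norm(b[2]-b[1]))
from scipy.optimize import least_squares
for n,box in(("top0",(335,180,390,260)),("side0",(292,225,365,325))):
    W=np.load(n+".npy"); u0,v0,u1,v1=box; G=W[v0:v1,u0:u1]
    du=np.roll(G,-1,1)-np.roll(G,1,1); dv=np.roll(G,-1,0)-np.roll(G,1,0)
    N=np.cross(dv,du); N/=np.linalg.norm(N,axis=2,keepdims=True); N*=np.sign(N[...,2:3])
    t=np.array([.97*.707,.245*.707,.707]); ok=(N@t>.93)&(G[...,2]>.08)
    Q=G[ok]; 
    for i in range(4):
        m=np.median(Q,0); _,_,V=np.linalg.svd(Q-Q.mean(0),full_matrices=False); nn=V[2]*np.sign(V[2][2]); r=(Q-Q.mean(0))@nn; Q=Q[abs(r)<max(.0025,2*np.std(r))] if i<3 else Q
    xr=nn[:2]/np.linalg.norm(nn[:2]); X=np.r_[xr,0];Y=np.array([-xr[1],xr[0],0]);Z=np.cross(nn,Y) 
    print(n,"hood",len(Q),Q.mean(0).round(4),nn.round(3),"az",np.degrees(np.arctan2(xr[1],xr[0])),"y ext",np.percentile(Q@Y,[1,99]).round(4),"z ext",np.percentile(Q@Z,[1,99]).round(4), "std",((Q-Q.mean(0))@nn).std())
```

```text
top0 bench z -0.000852187201733349
(-1, 167, array([-0.769, -0.639], dtype=float32), array([0.4743, 0.3238], dtype=float32), array([-0.631 , -0.5153]), np.float64(0.072))
(0, 147, array([-0.781, -0.624], dtype=float32), array([0.5097, 0.2684], dtype=float32), array([-0.6339, -0.5216]), np.float64(0.071))
(1, 145, array([-0.794, -0.607], dtype=float32), array([0.5565, 0.2225], dtype=float32), array([-0.6361, -0.5204]), np.float64(0.069))
c [0.51907745 0.27589204] e [-0.78127235 -0.62419033] ang -141.3772
side0 bench z 0.0016538901737358626
(-1, 176, array([-0.778, -0.628], dtype=float32), array([0.4605, 0.3131], dtype=float32), array([-0.6337, -0.5152]), np.float64(0.071))
(0, 172, array([-0.772, -0.636], dtype=float32), array([0.52  , 0.2763], dtype=float32), array([-0.6338, -0.5201]), np.float64(0.069))
(1, 193, array([-0.783, -0.622], dtype=float32), array([0.5559, 0.2201], dtype=float32), array([-0.6358, -0.5175]), np.float64(0.07))
c [0.51909268 0.27556689] e [-0.777815   -0.62849325] ang -141.06096
edge px [[0.521, 0.3601], [0.4312, 0.2834]] 0.1181 [0.4761 0.3218 0.064 ] -139.5
edge px [[0.5644, 0.3097], [0.4727, 0.2334]] 0.1193 [0.5185 0.2715 0.064 ] -140.2
edge px [[0.6018, 0.2586], [0.5117, 0.188]] 0.1145 [0.5568 0.2233 0.064 ] -141.9
base [[ 0.5341 -0.0754  0.008 ]
 [ 0.5587 -0.1616  0.008 ]
 [ 0.6933 -0.1267  0.008 ]] 0.08973539307037122 0.13905754906084447
top0 hood 125 [ 0.6128 -0.0827  0.1455] [-0.503  0.003  0.864] az 179.6088422541979 y ext [0.0535 0.1143] z ext [0.5657 0.6494] std 0.009010061348350015
side0 hood 157 [ 0.6133 -0.091   0.1365] [-0.189 -0.763  0.619] az -103.89675243097061 y ext [0.573  0.6622] z ext [0.0903 0.1884] std 0.011326240655193656
```

```bash
cat >> h.py <<'E'
def reader(cx,cy,az):
    a=np.radians(az); X=np.array([np.cos(a),np.sin(a),0]);Y=np.array([-X[1],X[0],0]);Z=np.array([0,0,1.])
    return np.array([cx,cy,0]),np.stack([X,Y,Z],1)
def slot(cx,cy,az):
    o,R=reader(cx,cy,az); m=o+R@[0,.036,.112]; k=.5**.5
    return m,R@np.array([[0,-1,0],[k,0,k],[-k,0,k]]).T   # columns x_s(in), y_s, z_s
E
python3 - <<'E'
from h import *
p=(.6137,-.101,15.)
m,S=slot(*p)
for n in("top0","side0"):
    W=np.load(n+".npy").reshape(-1,3); L=(W-m)@S
    def st(name,k,ax,q=None):
        Q=L[k]; print(n,name,len(Q),np.median(Q,0).round(4),Q[:,ax].std().round(4), np.percentile(Q,[3,97],axis=0).round(4).tolist())
    with np.errstate(all='ignore'):
        st("top face",(L[:,0]>-.015)&(L[:,0]<.07)&(abs(L[:,2])<.045)&(abs(L[:,1]-.012)<.008)&((abs(L[:,2])>.02)),1)
        st("front face",(abs(L[:,0])<.012)&(abs(L[:,2])<.034)&(abs(L[:,1])<.009),0)
        st("upper-edge face b=37",(L[:,0]>.005)&(L[:,0]<.055)&(abs(L[:,2]-.037)<.008)&(abs(L[:,1])<.009),2)
        st("cam",(L[:,1]>.03)&(L[:,1]<.08)&(abs(L[:,2])<.03)&(L[:,0]>-.01)&(L[:,0]<.06),1)
ims=[]
for n,(u0,v0,u1,v1) in(("top",(335,175,395,260)),("side",(290,230,364,320))):
    c=cam(n); im=cv2.resize(c["pixels"][v0:v1,u0:u1],None,fx=6,fy=6,interpolation=cv2.INTER_CUBIC)
    def line(A,B,col):
        q=(proj(c,[A,B])-[u0,v0]+.5)*6; cv2.line(im,tuple(int(x) for x in q[0]),tuple(int(x) for x in q[1]),col,1,cv2.LINE_AA)
    o,R=reader(*p); B=[o+R@[x*.067,y*.046,.008] for x,y in((1,1),(1,-1),(-1,-1),(-1,1))]
    for i in range(4): line(B[i],B[(i+1)%4],(0,0,255))
    H=lambda d,b,h:m+S@[d,h,b]
    for d in(0,.058):
        K=[(.037,.012),(-.037,.012),(-.037,-.012),(.037,-.012)]
        for i in range(4): line(H(d,*K[i]),H(d,*K[(i+1)%4]),(0,255,255))
    for k in K: line(H(0,*k),H(.058,*k),(0,255,255))
    K=[(.034,.011),(-.034,.011),(-.034,-.011),(.034,-.011)]
    for i in range(4): line(H(-.01,*K[i]),H(-.01,*K[(i+1)%4]),(255,0,255))
    ims.append(cv2.copyMakeBorder(im,0,540-im.shape[0],0,0,cv2.BORDER_CONSTANT))
cv2.imwrite("pics/ov.png",np.hstack(ims)[:600,:800]); print(np.hstack(ims).shape)
E
```

```text
top0 top face 172 [0.0176 0.006  0.0283] 0.0026 [[-0.0134, 0.0042, -0.0274], [0.05, 0.0128, 0.0439]]
top0 front face 119 [-0.0021  0.0049  0.0048] 0.0059 [[-0.0109, 0.0007, -0.0299], [0.0093, 0.0081, 0.0326]]
top0 upper-edge face b=37 151 [0.0293 0.002  0.04  ] 0.0039 [[0.0066, -0.0082, 0.0301], [0.0521, 0.0081, 0.044]]
top0 cam 314 [0.0198 0.0598 0.0202] 0.0108 [[0.0022, 0.0321, -0.0099], [0.0384, 0.0684, 0.0272]]
side0 top face 162 [0.026  0.0073 0.0279] 0.0023 [[-0.0119, 0.0044, -0.0289], [0.0532, 0.0136, 0.044]]
side0 front face 23 [-0.004   0.0071  0.0232] 0.0069 [[-0.0112, 0.0061, -0.0032], [0.0082, 0.0083, 0.0319]]
side0 upper-edge face b=37 138 [0.038  0.0018 0.0419] 0.0046 [[0.0087, -0.0082, 0.0299], [0.054, 0.0081, 0.0445]]
side0 cam 355 [0.0345 0.054  0.0172] 0.011 [[0.0061, 0.0323, -0.0075], [0.0404, 0.0683, 0.0268]]
(540, 804, 3)
```

View pics/ov.png

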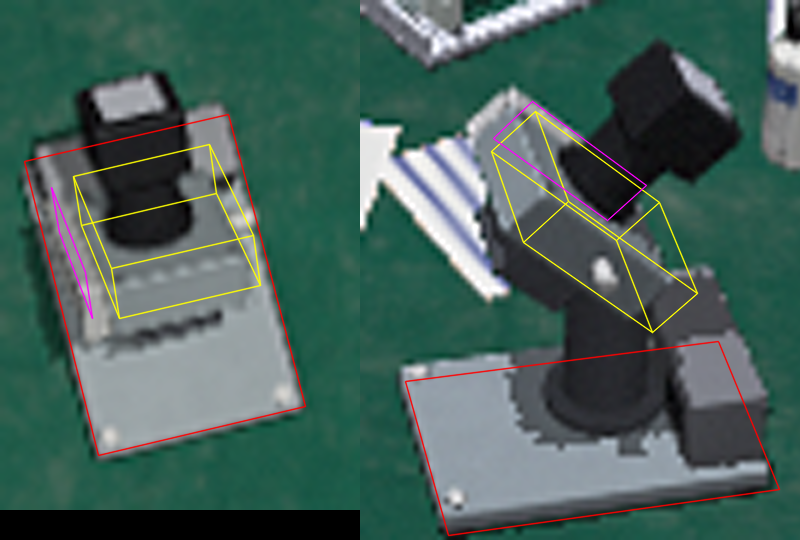

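The overlay shows the hood model about 7 mm too far from the robot, while the base's near edge matches. I'll refine it with a box fit to the depth points.

Run:
```python
from h import *
from scipy.optimize import least_squares
p0=np.array([.609,-.101,15.])
def pts(ns):
    W=np.vstack([np.load(n+".npy").reshape(-1,3) for n in ns]); W=W[np.isfinite(W[:,0])]
    m,S=slot(*p0); L=(W-m)@S
    return W[(L[:,0]>.002)&(L[:,0]<.075)&(abs(L[:,2])<.05)&(L[:,1]>-.018)&(L[:,1]<.022)&~((abs(L[:,2])<.022)&(L[:,0]>.0)&(L[:,0]<.05)&(L[:,1]>0))]
def res(p,W):
    m,S=slot(*p[:3]); L=(W-m-np.array([0,0,p[3]]))@S
    q=np.abs(L-[.029,0,0])-[.029,.012,.037]
    out=np.linalg.norm(np.maximum(q,0),axis=1); return out+np.minimum(q.max(1),0)
for ns in(["top0"],["side0"],["top0","side0"]):
    W=pts(ns)
    for fix in(True,False):
        f=lambda x:np.r_[res(np.r_[x[0],x[1],x[2]*100,0 if fix else x[3]],W),.0 if fix else x[3]*3]
        x0=np.r_[p0[:2],.15,0][:3 if fix else 4]
        r=least_squares(f,x0,loss="soft_l1",f_scale=.002,x_scale=[.01,.01,.03,.01][:len(x0)])
        print(ns,fix,len(W),r.x.round(4),np.median(abs(r.fun)).round(4))
# edges of base from depth-free colour: print near/left edges of base via cloud z 0.003..0.02
    L=[]
```

```text
['top0'] True 307 [ 0.607  -0.1053  0.1469] 0.0015
['top0'] False 307 [ 0.6069 -0.1051  0.154  -0.0011] 0.0012
['side0'] True 467 [ 0.6046 -0.0973  0.154 ] 0.0011
['side0'] False 467 [ 0.6047 -0.0973  0.1539  0.0011] 0.0009
['top0', 'side0'] True 774 [ 0.6048 -0.0974  0.1516] 0.0012
['top0', 'side0'] False 774 [ 6.048e-01 -9.750e-02  1.515e-01  1.000e-04] 0.0012
```

Emit:
{"method": "send_rows", "body": {
  "moves": [0.45,8,-8.3,-1,0,0,-0.12,0.45,16,-16.6,-2,0,0,-0.24,0.45,20,-20.5,-3,0,0,-0.36,0.45,24,-25,-3,0,0,-0.48,0.45,27.2,-28.3,-3,0,0,-0.6]
}}

```text
time: 0.67
position: [0.4052, 0.4173, 0.2183]
tool_rot: [0.495, 0.869, -0.0, -0.0]
ft_force: [0.7, -0.6, -0.1]
grip_width: 0.0612
grip_force: 0.0
```

Emit:
{"method": "send_rows", "body": {
  "moves": [0.45,0,0,0,0,0,-0.12,0.45,0,0,0,0,0,-0.24,0.45,0,0,0,0,0,-0.36,0.45,0,0,0,0,0,-0.48,0.45,0,0,0,0,0,-0.6]
}}

```text
time: 1.08
position: [0.4046, 0.4184, 0.2185]
tool_rot: [0.73, 0.684, -0.0, -0.0]
ft_force: [0.5, -0.2, 0.6]
grip_width: 0.0399
grip_force: 0.0
```

Emit:
{"method": "send_rows", "body": {
  "moves": [0.45,0,0,0,0,0,-0.12,0.45,0,0,0,0,0,-0.24,0.45,0,0,0,0,0,-0.36,0.45,0,0,0,0,0,-0.48,0.45,0,0,0,0,0,-0.6]
}}

```text
time: 1.5
position: [0.4044, 0.4187, 0.2185]
tool_rot: [0.899, 0.438, -0.0, 0.0]
ft_force: [0.2, -0.2, -0.0]
grip_width: 0.039
grip_force: 0.0
```

Emit:
{"method": "send_rows", "body": {
  "moves": [0.45,2.8,-2.9,0,0,0,-0.1,0.45,5.6,-5.9,0,0,0,-0.2,0.45,8.4,-8.8,0,0,0,-0.227,0.45,11,-11.5,0,0,0,-0.227,0.45,12.8,-13.4,-1,0,0,-0.227]
}}

```text
time: 1.92
position: [0.5362, 0.2828, 0.2104]
tool_rot: [0.942, 0.335, 0.003, 0.001]
ft_force: [-0.2, 0.6, 0.9]
grip_width: 0.0394
grip_force: 0.0
```

Emit:
{"method": "send_rows", "body": {
  "moves": [0.45,0,0,-3,0,0,0,0.45,0,0,-6,0,0,0,0.45,0,0,-8,0,0,0,0.45,0,0,-9,0,0,0,0.45,0,0,-9,0,0,0]
}}

```text
time: 2.33
position: [0.5308, 0.2841, 0.116]
tool_rot: [0.942, 0.336, -0.003, -0.0]
ft_force: [0.4, 0.3, 0.5]
grip_width: 0.039
grip_force: 0.0
```

Run:
```python
from h import *
t=cam("top");s=cam("side"); o=monitor.get_obs(); print(o["position"],o["tool_rot"],o["q"])
c0=np.array([.516,.272]);a=np.radians(-141);e=np.array([np.cos(a),np.sin(a)])
def cr(c,u0,v0,u1,v1,k):
    im=cv2.resize(c["pixels"][v0:v1,u0:u1],None,fx=k,fy=k,interpolation=cv2.INTER_CUBIC)
    A=np.r_[c0-.06*e,.064];B=np.r_[c0+.06*e,.064];G=np.r_[c0-.02*e,.064]
    for P,col in((A,(0,0,255)),(B,(0,0,255)),(G,(255,0,255)),(o["position"]+[0,0,-.014],(0,255,255))):
        q=((proj(c,[P])[0]-[u0,v0]+.5)*k).astype(int); cv2.circle(im,tuple(int(x) for x in q),3,col,-1)
    return im
a=cr(t,170,190,270,300,4);b=cr(s,255,150,345,260,4);cv2.imwrite("pics/g.png",np.hstack([a,b]))
```

```text
[0.53289549 0.28507958 0.11904195] [ 9.41904208e-01  3.35881365e-01  4.14457655e-04 -2.12836740e-06] [3.06494061e-01 6.50600345e-01 1.58557634e+00 4.34094372e-05
 9.04587747e-01 1.19218191e+00]
```

View pics/g.png

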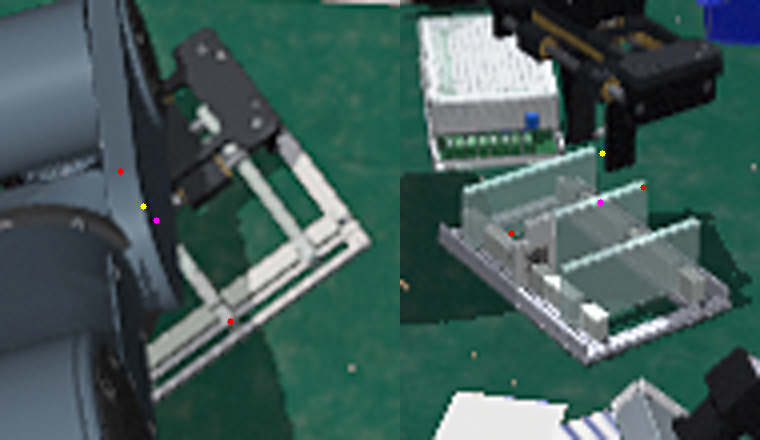

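The side view shows my model points lying on the middle slide's top edge (ends at 511,234 and 643,187), with the fingers straddling it. I'll descend and grip.

Emit:
{"method": "send_rows", "body": {
  "moves": [0.45,0,0,-2,0,0,0,0.45,0,0,-4,0,0,0,0.45,0,0,-6,0,0,0,0.45,0,0,-7.4,0,0,0,0.45,0,0,-7.4,0,0,0]
}}

```text
time: 2.85
position: [0.5319, 0.2848, 0.0438]
tool_rot: [0.942, 0.336, -0.001, -0.0]
ft_force: [0.1, 0.1, 0.6]
grip_width: 0.0392
grip_force: 0.0
```

Emit:
{"method": "send_rows", "body": {
  "moves": [0.3,0,0,0,0,0,0,0.2,0,0,0,0,0,0,0,0,0,0,0,0,0,0,0,0,0,0,0,0,0,0,0,0,0,0,0],
  "grip_force": 35
}}

```text
time: 3.27
position: [0.5331, 0.285, 0.0457]
tool_rot: [0.942, 0.336, 0.001, 0.0]
ft_force: [0.4, -0.2, 0.4]
grip_width: 0.0138
grip_force: 0.0
```

Emit:
{"method": "send_rows", "body": {
  "moves": [0,0,0,0,0,0,0,0,0,0,0,0,0,0,0,0,0,0,0,0,0,0,0,0,0,0,0,0,0,0,0,0,0,0,0]
}}

```text
time: 3.68
position: [0.532, 0.2859, 0.0453]
tool_rot: [0.942, 0.335, 0.0, -0.001]
ft_force: [-2.4, 4.7, 4.3]
grip_width: 0.0074
grip_force: 34.9
```

Emit:
{"method": "send_rows", "body": {
  "moves": [0,0,0,1,0,0,0,0,0,0,2.5,0,0,0,0,0,0,5,0,0,0,0,0,0,8,0,0,0,0,0,0,11,0,0,0]
}}

```text
time: 4.1
position: [0.532, 0.2838, 0.1554]
tool_rot: [0.942, 0.336, -0.001, 0.001]
ft_force: [1.2, 0.0, -1.3]
grip_width: 0.0076
grip_force: 34.9
```

Emit:
{"method": "send_rows", "body": {
  "moves": [0,0,0,3,0,0,0,0,0,0,6,0,0,0,0,0,0,8,0,0,0,0,0,0,8,0,0,0,0,0,0,8,0,0,0]
}}

```text
time: 4.52
position: [0.5331, 0.2843, 0.236]
tool_rot: [0.942, 0.336, 0.001, 0.001]
ft_force: [-0.2, 0.1, -1.5]
grip_width: 0.0081
grip_force: 34.9
```

Run:
```python
from h import *
from scipy.spatial.transform import Rotation as Ro
o=monitor.get_obs(); print(o["position"],o["tool_rot"],o["q"],o["ft_force"],o["grip_force"])
# where is slide relative to tool: transform side+top cloud points near tool into tool frame
R=Ro.from_quat(o["tool_rot"]).as_matrix()
for n in("side","top"):
    c=cam(n); np.save(n+"1.npy",cloud(c)); L=(np.load(n+"1.npy").reshape(-1,3)-o["position"])@R
    k=(abs(L[:,1])<.012)&(L[:,2]>-.03)&(L[:,2]<.06)&(abs(L[:,0])<.14); Q=L[k]
    print(n,k.sum(),np.percentile(Q,[1,5,50,95,99],axis=0).round(4).tolist())
    for lo in np.arange(-.12,.13,.02):
        q=Q[(Q[:,0]>=lo)&(Q[:,0]<lo+.02)]
        if len(q)>3: print(round(lo,2),len(q),np.median(q[:,1]).round(4),np.percentile(q[:,2],[3,97]).round(4))
T=np.array([.605,-.098,15.2]); m,S=slot(*T); print("mouth",m,"\n",S)
c=cam("side");cv2.imwrite("pics/lift.png",cv2.resize(c["pixels"][60:260,220:400],None,fx=3,fy=3,interpolation=cv2.INTER_CUBIC))
```

```text
[0.53305673 0.28431255 0.23596077] [9.41908202e-01 3.35866673e-01 1.45698170e-03 6.27728165e-04] [ 3.05760798e-01  4.98786369e-01  1.48955621e+00 -1.25700574e-03
  1.15029222e+00  1.19201726e+00] [-0.16891921  0.09222695 -1.4685309 ] 34.93253786349669
side 591 [[-0.0781, -0.0084, -0.0266], [-0.0743, -0.004, -0.0188], [-0.0248, 0.0016, 0.0064], [0.0344, 0.0093, 0.0298], [0.0418, 0.0114, 0.0333]]
-0.08 110 0.001 [-0.0174  0.0299]
-0.06 106 0.0017 [-0.0187  0.0319]
-0.04 106 0.0013 [-0.0189  0.0307]
-0.02 116 0.0016 [-0.0272  0.0306]
0.0 61 0.0061 [-0.0153  0.0326]
0.02 82 0.0021 [-0.0106  0.0306]
0.04 10 0.0 [-0.0056  0.0257]
top 89 [[-0.0812, -0.0036, -0.0197], [-0.0808, -0.0027, -0.0185], [-0.0668, 0.0018, -0.0041], [-0.0404, 0.0045, 0.0288], [-0.0367, 0.0047, 0.0348]]
-0.1 13 0.0008 [-0.0042  0.0324]
-0.08 48 0.0013 [-0.0184  0.0245]
-0.06 23 0.0023 [-0.0189  0.0179]
-0.04 5 0.0041 [-0.0002  0.036 ]
mouth [ 0.59556119 -0.06325941  0.112     ] 
 [[ 0.26218918  0.68236971 -0.68236971]
 [-0.96501649  0.18539575 -0.18539575]
 [ 0.          0.70710678  0.70710678]]
```

View pics/lift.png

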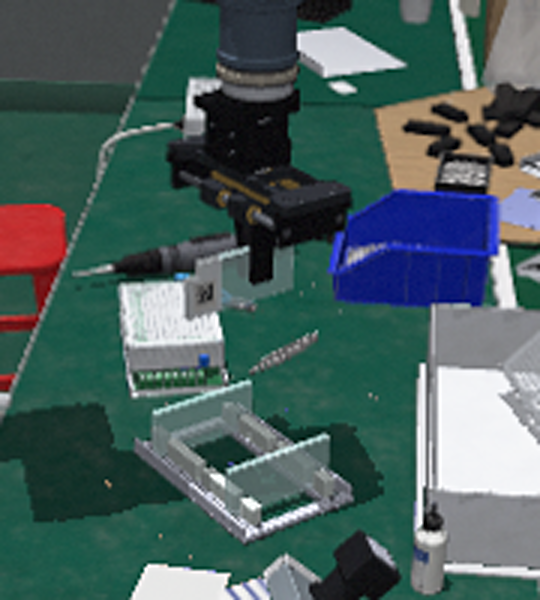

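The lifted slide shows its label at the frosted end, with the notch at the upper corner. The other slides are still standing in the rack. Next I'll yaw, then roll.

Emit:
{"method": "send_rows", "body": {
  "moves": [0,0.3,-2,0,0,0,0.12,0,0.6,-4,0,0,0,0.24,0,0.9,-6,0.2,0,0,0.36,0,1.2,-8,0.4,0,0,0.48,0,1.5,-10,0.5,0,0,0.6]
}}

```text
time: 5.08
position: [0.5465, 0.1836, 0.2377]
tool_rot: [0.799, 0.602, -0.002, -0.001]
ft_force: [0.2, -0.2, -1.7]
grip_width: 0.0082
grip_force: 34.9
```

Emit:
{"method": "send_rows", "body": {
  "moves": [0,0.3,-2,0,0,0,0.12,0,0.6,-4,0,0,0,0.24,0,0.9,-6,0,0,0,0.36,0,1.1,-8,0,0,0,0.48,0,1.2,-8.6,0,0,0,0.55]
}}

```text
time: 5.5
position: [0.5588, 0.0959, 0.2375]
tool_rot: [0.607, 0.795, -0.002, -0.001]
ft_force: [0.0, 0.4, -1.3]
grip_width: 0.0077
grip_force: 34.9
```

Emit:
{"method": "send_rows", "body": {
  "moves": [0,0,0,0,0.03,-0.11,0,0,0,0,0,0.06,-0.22,0,0,0,0,0,0.09,-0.33,0,0,0,0,0,0.12,-0.44,0,0,0,0,0,0.15,-0.55,0]
}}

```text
time: 5.92
position: [0.5563, 0.1013, 0.2372]
tool_rot: [0.585, 0.768, 0.21, 0.154]
ft_force: [0.3, 2.2, -1.7]
grip_width: 0.0076
grip_force: 34.9
```

Emit:
{"method": "send_rows", "body": {
  "moves": [0,0,0,0,0.03,-0.11,0,0,0,0,0,0.056,-0.208,0,0,0,0,0,0.056,-0.208,0,0,0,0,0,0.056,-0.208,0,0,0,0,0,0.056,-0.208,0]
}}

```text
time: 6.33
position: [0.5597, 0.1079, 0.2384]
tool_rot: [0.563, 0.748, 0.288, 0.201]
ft_force: [0.3, 0.7, -1.7]
grip_width: 0.0084
grip_force: 34.9
```

```bash
cat > m.py <<'E'
from h import *
from scipy.spatial.transform import Rotation as Ro
T=np.array([.605,-.098,15.2])
def go(d):
    m,S=slot(*T); o=monitor.get_obs(); R=Ro.from_quat(o["tool_rot"]).as_matrix()
    D=np.stack([-S[:,0],S[:,1],-S[:,2]],1); P=m+(d-.080)*S[:,0]+.008*S[:,2]
    print("pos",o["position"].round(4),"f",o["ft_force"].round(1),"grip",o["grip_width"].round(4),"t",o["time"])
    print("shift cm",((P-o["position"])*100).round(2),"rotvec",Ro.from_matrix(D@R.T).as_rotvec().round(3),"q",o["q"].round(2))
    fe=o["position"]+R@[-.080,0,.008]; print("FE in slot mm (d,h,b)",((fe-m)@S*1000).round(1))
E
python3 -c "
from m import *
go(-.035)"
```

```text
Traceback (most recent call last):
  File "m.py", line 7, in go
    print("pos",o["position"].round(4),"f",o["ft_force"].round(1),"grip",o["grip_width"].round(4),"t",o["time"])
                                                                         ^^^^^^^^^^^^^^^^^^^^^
AttributeError: 'float' object has no attribute 'round'
```

```bash
sed -i 's/o\["grip_width"\].round(4)/o["grip_width"]/' m.py; python3 -c "
from m import *
go(-.035)"
```

```text
pos [0.5597 0.1079 0.2384] f [ 0.3  0.7 -1.7] grip 0.008413673682481226 t 6.3333
shift cm [  0.03  -6.17 -12.07] rotvec [-0.004 -0.071 -0.023] q [-0.17  0.34  2.09  1.41  0.31 -1.74]
FE in slot mm (d,h,b) [-94.9  96.   71.5]
```

Emit:
{"method": "send_rows", "body": {
  "moves": [0,0,-0.5,-2,0,-0.04,-0.01,0,0,-1,-4,0,-0.07,-0.02,0,0,-1.5,-6,0,-0.07,-0.02,0,0,-2,-8,0,-0.07,-0.02,0,0,-2.5,-9,0,-0.07,-0.02]
}}

```text
time: 6.75
position: [0.56, 0.0962, 0.1701]
tool_rot: [0.558, 0.737, 0.311, 0.221]
ft_force: [-0.3, 0.9, -1.9]
grip_width: 0.008
grip_force: 34.9
```

```bash
python3 -c "
from m import *
go(-.045)"
```

```text
pos [0.56   0.0962 0.1701] f [-0.3  0.9 -1.9] grip 0.008020182555349682 t 6.75
shift cm [-0.27 -4.03 -5.24] rotvec [-0.019 -0.008 -0.018] q [-0.21  0.53  2.2   2.25  0.47 -2.66]
FE in slot mm (d,h,b) [-83.4  46.2  25.5]
```

The wrist is near its singular pose, with q6 close to its limit. I'll fit the arm kinematics to plan a feasible branch.

```bash
cat > kin.py <<'E'
from m import *
from scipy.optimize import least_squares
Ey=lambda s,a:Ro.from_euler(s,a)
def fk(q,p):
    h,a,L2,L3,L6,e=p
    r0=Ro.from_euler('z',q[0]); r1=r0*Ro.from_euler('y',q[1]); r2=r1*Ro.from_euler('y',q[2])
    r=r2*Ro.from_euler('z',q[3])*Ro.from_euler('y',q[4])*Ro.from_euler('z',q[5]+np.pi/2)
    P=np.array([0,0,h])+r0.apply([a,0,0])+r1.apply([0,0,L2])+r2.apply([e,0,L3])+r.apply([0,0,L6]); return P,r
data=[([.963,.527,1.433,0,1.181,-.178],(.26,.568,.237)),([.3065,.6506,1.5856,0,.9046,1.1922],(.5329,.2851,.1190)),
([.30576,.49879,1.48956,-.00126,1.1503,1.192],(.53306,.28431,.23596)),([-.17,.34,2.09,1.41,.31,-1.74],(.5597,.1079,.2384)),([-.21,.53,2.2,2.25,.47,-2.66],(.56,.0962,.1701))]
fit=least_squares(lambda p:np.r_[np.concatenate([fk(q,p)[0]-P for q,P in data]),1e-3*(p-np.array([.3,0,.45,.4,.2,0]))],[.3,0,.45,.4,.2,0]); prm=fit.x
lo=np.array([-3.08,-.75,.22,-1.43,0,-2.85]);hi=np.array([3.08,2.2,2.44,4.57,2.65,2.85])
def ik(P,D,q0,l=lo,u=hi):
    r=least_squares(lambda q:np.r_[(fk(q,prm)[0]-P)*5,(Ro.from_matrix(D).inv()*fk(q,prm)[1]).as_rotvec()],np.clip(q0,l+1e-3,u-1e-3),bounds=(l,u)); return r.x,np.abs(r.fun).max()
def goal(d,flip=1):
    m,S=slot(*T); return m+(d-.080)*S[:,0]+.008*S[:,2],np.stack([-flip*S[:,0],flip*S[:,1],-S[:,2]],1)
E
python3 - <<'E'
from kin import *
print(prm.round(4),np.abs(fit.fun).max())
o=monitor.get_obs(); P,r=fk(o["q"],prm); print("check",P-o["position"],(r.inv()*Ro.from_quat(o["tool_rot"])).magnitude(),o["q"])
for d in(-.045,.04):
  P,D=goal(d)
  for q4 in(-1,0,1.5,3.1,4):
    for q6 in(-2.5,0,2.5):
      q,e=ik(P,D,np.r_[-.15,.6,2.,q4,.6,q6])
      print(d,q4,q6,q.round(3),round(e,4))
E
```

```text
[ 0.4961 -0.3111  0.8343  0.6337  0.5476  0.1942] 0.11210313911228875
check [-0.01128692 -0.01954297 -0.00107161] 5.417672226377437e-16 [-0.21386539  0.53040473  2.20297965  2.24838797  0.46519539 -2.6583362 ]
-0.045 -1 -2.5 [ 2.884  1.306  2.44  -0.62   0.649 -2.85 ] 0.3949
-0.045 -1 0 [ 0.108  0.506  2.068  0.785  0.    -0.908] 0.223
-0.045 -1 2.5 [ 0.108  0.506  2.068 -1.304  0.     1.18 ] 0.223
-0.045 0 -2.5 [-0.244  0.635  2.201  2.4    0.535 -2.85 ] 0.0001
-0.045 0 0 [-0.244  0.635  2.201  2.4    0.535 -2.85 ] 0.0001
-0.045 0 2.5 [ 0.108  0.506  2.068 -1.228  0.     1.104] 0.223
-0.045 1.5 -2.5 [-0.244  0.635  2.201  2.4    0.535 -2.85 ] 0.0001
-0.045 1.5 0 [-0.244  0.635  2.201  2.4    0.535 -2.85 ] 0.0001
-0.045 1.5 2.5 [0.202 0.604 2.2   3.377 0.415 2.85 ] 0.1366
-0.045 3.1 -2.5 [-0.244  0.635  2.201  2.4    0.535 -2.85 ] 0.0001
-0.045 3.1 0 [0.202 0.604 2.2   3.377 0.415 2.85 ] 0.1366
-0.045 3.1 2.5 [0.202 0.604 2.2   3.377 0.415 2.85 ] 0.1366
-0.045 4 -2.5 [-0.244  0.635  2.201  2.4    0.535 -2.85 ] 0.0001
-0.045 4 0 [0.202 0.604 2.2   3.377 0.415 2.85 ] 0.1366
-0.045 4 2.
[... 265 characters left out ...]
  1.914  0.581 -2.624] 0.0
0.04 0 0 [-0.555  0.64   2.121  1.914  0.581 -2.624] 0.0
0.04 0 2.5 [-0.032  0.519  2.046 -1.43   0.     1.197] 0.2272
0.04 1.5 -2.5 [-0.555  0.64   2.121  1.914  0.581 -2.624] 0.0
0.04 1.5 0 [-0.555  0.64   2.121  1.914  0.581 -2.624] 0.0
0.04 1.5 2.5 [-0.014  0.608  2.173  3.191  0.388  2.85 ] 0.2057
0.04 3.1 -2.5 [-0.555  0.64   2.121  1.914  0.581 -2.624] 0.0
0.04 3.1 0 [-0.014  0.608  2.173  3.191  0.388  2.85 ] 0.2057
0.04 3.1 2.5 [-0.014  0.608  2.173  3.191  0.388  2.85 ] 0.2057
0.04 4 -2.5 [-0.555  0.64   2.121  1.914  0.581 -2.624] 0.0
0.04 4 0 [-0.014  0.608  2.173  3.191  0.388  2.85 ] 0.2057
0.04 4 2.5 [-0.014  0.608  2.173  3.191  0.388  2.85 ] 0.2057
```

```bash
sed -i 's/h,a,L2,L3,L6,e=p/h,a,L2,L3,L6,e,b=p/; s/r0.apply(\[a,0,0\])/r0.apply([a,b,0])/; s/\[.3,0,.45,.4,.2,0\]/[.3,0,.45,.4,.2,0,.11]/g' kin.py
python3 - <<'E'
from kin import *
print(prm.round(4),np.abs(fit.fun).max())
o=monitor.get_obs(); P,r=fk(o["q"],prm); print("check",P-o["position"])
for flip in(1,-1):
 for d in(-.06,-.045,.04):
  P,D=goal(d,flip); seen=set()
  for q4 in(-1,0,1.5,3.1,4):
    for q6 in(-2.5,0,2.5):
      q,e=ik(P,D,np.r_[-.3,.6,2.,q4,.6,q6])
      if e<.05: seen.add((tuple(q.round(2)),round(e,3)))
  print(flip,d,seen)
E
```

```text
[ 0.2673 -0.0046  0.594   0.3929  0.2895  0.1135  0.1111] 0.002708948939523892
check [-0.00182063 -0.00017774 -0.00117446]
1 -0.06 {((np.float64(-0.28), np.float64(0.66), np.float64(2.23), np.float64(2.36), np.float64(0.57), np.float64(-2.85)), np.float64(0.023))}
1 -0.045 {((np.float64(-0.31), np.float64(0.66), np.float64(2.23), np.float64(2.33), np.float64(0.57), np.float64(-2.85)), np.float64(0.017))}
1 0.04 {((np.float64(-0.49), np.float64(0.67), np.float64(2.17), np.float64(2.09), np.float64(0.6), np.float64(-2.77)), np.float64(0.0))}
-1 -0.06 {((np.float64(-0.27), np.float64(0.68), np.float64(2.25), np.float64(2.46), np.float64(0.61), np.float64(0.19)), np.float64(0.0))}
-1 -0.045 {((np.float64(-0.31), np.float64(0.68), np.float64(2.25), np.float64(2.41), np.float64(0.61), np.float64(0.21)), np.float64(0.0))}
-1 0.04 {((np.float64(-0.49), np.float64(0.67), np.float64(2.17), np.float64(2.09), np.float64(0.6), np.float64(0.37)), np.float64(0.0))}
```

Run:
```python
from kin import *
l=lo.copy(); l[5]=-2.81
o=monitor.get_obs()
for d in(-.045,-.03,-.02,-.01,0,.01,.02,.03,.04):
    P,D=goal(d); off=np.array([-.080,0,.008]); FE=P+D@off
    def f(q):
        p,r=fk(q,prm); return np.r_[(p+r.apply(off)-FE)*30,(Ro.from_matrix(D).inv()*r).as_rotvec()]
    r=least_squares(f,np.clip([-.3,.6,2.2,2.3,.57,-2.7],l,hi),bounds=(l,hi)); p,R=fk(r.x,prm)
    ev=r.fun[3:]
    print(d,"q",r.x.round(2),"pos err mm",(r.fun[:3]/.03).round(1),"rot err tool deg",np.degrees(ev).round(1),"TCP",p.round(4),"rv from now",(R*Ro.from_quat(o["tool_rot"]).inv()).as_rotvec().round(3))
```

```text
-0.045 q [-0.32  0.65  2.22  2.29  0.56 -2.81] pos err mm [ 0.  -0.   0.1] rot err tool deg [1.5 1.4 1. ] TCP [0.5572 0.0556 0.1203] rv from now [ 0.003  0.025 -0.012]
-0.03 q [-0.35  0.66  2.22  2.26  0.57 -2.81] pos err mm [ 0. -0.  0.] rot err tool deg [1.2 1.1 0.8] TCP [0.5611 0.0412 0.1197] rv from now [-0.002  0.018 -0.014]
-0.02 q [-0.37  0.66  2.21  2.24  0.58 -2.81] pos err mm [ 0. -0.  0.] rot err tool deg [0.9 0.9 0.6] TCP [0.5638 0.0316 0.1194] rv from now [-0.005  0.013 -0.014]
-0.01 q [-0.39  0.66  2.21  2.22  0.58 -2.81] pos err mm [ 0. -0.  0.] rot err tool deg [0.7 0.7 0.5] TCP [0.5664 0.022  0.119 ] rv from now [-0.008  0.008 -0.015]
0 q [-0.42  0.67  2.2   2.2   0.59 -2.81] pos err mm [ 0. -0.  0.] rot err tool deg [0.5 0.5 0.3] TCP [0.5691 0.0124 0.1186] rv from now [-0.012  0.003 -0.016]
0.01 q [-0.44  0.67  2.19  2.18  0.59 -2.81] pos err mm [ 0. -0.  0.] rot err tool deg [0.3 0.3 0.2] TCP [0.5717 0.0027 0.1182] rv from now [-0.015 -0.002 -0.017]
0.02 q [-0.45  0.67  2.19  2.16  0.6  -2.81] pos err mm [ 0. -0.  0.] rot err tool deg [0. 0. 0.] TCP [ 0.5744 -0.0069  0.1177] rv from now [-0.019 -0.007 -0.018]
0.03 q [-0.47  0.67  2.18  2.13  0.6  -2.79] pos err mm [ 0. -0.  0.] rot err tool deg [0. 0. 0.] TCP [ 0.577  -0.0165  0.1177] rv from now [-0.019 -0.008 -0.018]
0.04 q [-0.49  0.67  2.17  2.09  0.6  -2.77] pos err mm [-0.  0. -0.] rot err tool deg [-0. -0. -0.] TCP [ 0.5796 -0.0261  0.1177] rv from now [-0.019 -0.008 -0.018]
```

Emit:
{"method": "send_rows", "body": {
  "moves": [0,0,-0.8,-1.2,0,0,-0.005,0,-0.1,-1.6,-2.4,0,0.01,-0.01,0,-0.1,-2.6,-3.7,0,0.02,-0.012,0,-0.1,-3.6,-5,0,0.02,-0.013,0,-0.1,-4.1,-5,0,0.02,-0.013]
}}

```text
time: 7.17
position: [0.5583, 0.0542, 0.1175]
tool_rot: [0.568, 0.735, 0.303, 0.213]
ft_force: [-0.8, 0.4, -1.0]
grip_width: 0.0077
grip_force: 34.9
```

Emit:
{"method": "send_rows", "body": {
  "moves": [0,0,0,0,0,0,0,0,0,0,0,0,0,0,0,0,0,0,0,0,0]
}}

```text
time: 7.42
position: [0.5596, 0.0556, 0.1217]
tool_rot: [0.566, 0.735, 0.305, 0.216]
ft_force: [-0.3, -1.0, -1.5]
grip_width: 0.0076
grip_force: 34.9
```

Run:
```python
from m import *
go(-.03)
o=monitor.get_obs(); R=Ro.from_quat(o["tool_rot"]).as_matrix(); m,S=slot(*T)
ims=[]
for n,(u0,v0,u1,v1) in(("top",(310,180,390,270)),("side",(285,220,365,310))):
    c=cam(n); np.save(n+"2.npy",cloud(c)); k=5; im=cv2.resize(c["pixels"][v0:v1,u0:u1],None,fx=k,fy=k,interpolation=cv2.INTER_CUBIC)
    def poly(Ps,col):
        q=((proj(c,Ps)-[u0,v0]+.5)*k).astype(np.int32); cv2.polylines(im,[q],True,col,1,cv2.LINE_AA)
    Q=lambda d,b,h:m+S@[d,h,b]
    poly([Q(-.01,.034,.011),Q(-.01,-.034,.011),Q(-.01,-.034,-.011),Q(-.01,.034,-.011)],(255,0,255))
    poly([Q(0,.037,.012),Q(0,-.037,.012),Q(.058,-.037,.012),Q(.058,.037,.012)],(0,255,255))
    A=lambda x,z:o["position"]+R@[-.020-x,.004,.035-z]
    poly([A(-60,0)*0+A(-.06,0),A(.06,0),A(.06,.04),A(.048,.04),A(.048,.054),A(-.06,.054)],(0,0,255))
    ims.append(im)
    L=(np.load(n+"2.npy").reshape(-1,3)-o["position"])@R
    K=(abs(L[:,1])<.012)&(L[:,2]>-.03)&(L[:,2]<.045)&(L[:,0]<-.01)&(L[:,0]>-.1)
    q=L[K];print(n,K.sum(),np.percentile(q,[2,50,98],axis=0).round(4).tolist())
cv2.imwrite("pics/pre.png",np.hstack(ims))
```

```text
pos [0.5596 0.0556 0.1217] f [-0.3 -1.  -1.5] grip 0.007555498602786039 t 7.4167
shift cm [ 0.16 -1.42 -0.4 ] rotvec [-0.021 -0.027 -0.005] q [-0.32  0.66  2.22  2.3   0.57 -2.82]
FE in slot mm (d,h,b) [-44.3   2.9  -0.5]
top 175 [[-0.0764, -0.0046, -0.021], [-0.0596, 0.0021, 0.0027], [-0.0419, 0.0049, 0.0334]]
side 242 [[-0.0768, -0.0047, -0.0238], [-0.0496, 0.0043, -0.0011], [-0.0106, 0.0105, 0.0313]]
```

View pics/pre.png

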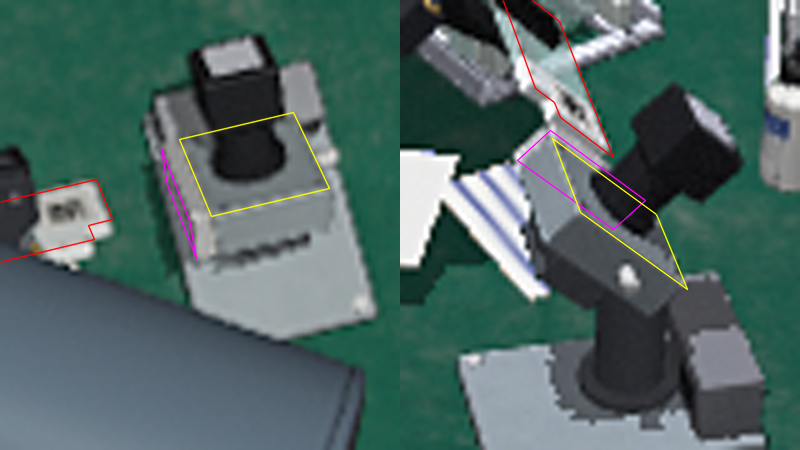

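Run:
```python
from m import *
for n in("top","side"):
    c=cam(n); g=cv2.GaussianBlur(cv2.cvtColor(cv2.imread(f"pics/{n}0.png"),cv2.COLOR_BGR2GRAY).astype(np.float32),(0,0),.7)
    gx=cv2.Sobel(g,-1,1,0)/8; gy=cv2.Sobel(g,-1,0,1)/8
    def score(p,dz=0):
        m,S=slot(*p); m=m+[0,0,dz]; Q=lambda d,b,h:m+S@[d,h,b]; o,Rr=reader(*p)
        E=[((0,.037,.012),(.058,.037,.012)),((.058,.037,.012),(.058,-.037,.012)),((.058,.037,-.012),(.058,.037,.012)),((0,.037,-.012),(.058,.037,-.012))]
        if n=="side": E+=[((.058,.037,-.012),(.058,-.037,-.012))]
        s=[]
        for a,b in E:
            t=np.linspace(.05,.95,40)[:,None]; P=Q(*a)*(1-t)+Q(*b)*t; q=proj(c,P); d=q[-1]-q[0]; d/=np.linalg.norm(d)
            mp=[x[:,None].astype(np.float32) for x in q.T]
            v=abs(-d[1]*cv2.remap(gx,*mp,cv2.INTER_LINEAR)+d[0]*cv2.remap(gy,*mp,cv2.INTER_LINEAR)).ravel(); s.append(np.minimum(v,12).mean())
        return np.array(s)
    rs=[]
    for az in(14.,15.2,16.4):
      for dx in np.arange(-.012,.0121,.001):
        for dy in np.arange(-.01,.0101,.001):
          s=score((.605+dx,-.098+dy,az)); rs.append((s.sum(),az,dx*1000,dy*1000,*s))
    rs.sort(reverse=True); print(n,"nominal",score(T).round(1)); print(np.array(rs[:8]).round(1))
```

```text
top nominal [ 7.2 10.5  9.1 10.4]
[[41.9 16.4  2.  -0.  10.5 10.5 10.3 10.6]
 [41.6 15.2  2.  -0.  10.5 10.4  9.9 10.8]
 [41.2 14.   2.  -1.  10.4  9.9 10.2 10.8]
 [41.  15.2  2.  -1.  10.5 10.1  9.8 10.7]
 [40.9 14.   3.  -7.   9.2  9.9 12.   9.9]
 [40.7 15.2  1.  -0.  10.  10.5  9.5 10.8]
 [40.6 16.4  3.  -0.   9.4 10.4 10.5 10.3]
 [40.6 16.4  1.  -0.   9.6 10.5  9.9 10.6]]
side nominal [ 9.2 11.7 11.8 11.5  9.4]
[[55.9 15.2  1.  -0.  10.2 11.4 12.  11.6 10.7]
 [55.8 16.4  1.  -0.  10.4 10.8 12.  11.6 11. ]
 [55.4 15.2  1.   1.   9.9 10.5 12.  11.6 11.5]
 [55.4 14.   1.   1.   9.3 11.3 12.  11.6 11.2]
 [55.1 15.2  2.  -1.   9.7 11.3 11.9 11.6 10.6]
 [55.1 16.4  1.  -1.  10.3 11.4 11.8 11.6 10. ]
 [55.1 14.   1.  -0.   9.7 11.7 12.  11.5 10.2]
 [55.1 15.2  0.   2.   9.6 10.4 12.  11.5 11.5]]
```

```bash
sed -i 's/\[.605,-.098,15.2\]/[.6065,-.098,15.2]/' m.py; python3 -c "
from m import *
go(-.015)"
```

```text
pos [0.5599 0.0557 0.122 ] f [-0.5 -0.3 -1.6] grip 0.008168820696377187 t 7.6167
shift cm [ 0.68 -2.88 -0.44] rotvec [-0.021 -0.026 -0.006] q [-0.32  0.66  2.22  2.3   0.57 -2.82]
FE in slot mm (d,h,b) [-44.8   2.4   0.6]
```

Emit:
{"method": "send_rows", "body": {
  "moves": [0,0.15,-0.6,-0.1,-0.003,-0.004,0,0,0.3,-1.2,-0.2,-0.006,-0.008,0,0,0.45,-1.9,-0.3,-0.009,-0.012,-0.002,0,0.65,-2.9,-0.3,-0.012,-0.016,-0.004,0,0.65,-2.9,-0.3,-0.012,-0.016,-0.004]
}}

```text
time: 8.03
position: [0.5674, 0.0238, 0.1182]
tool_rot: [0.565, 0.733, 0.304, 0.227]
ft_force: [0.5, -0.7, -1.1]
grip_width: 0.008
grip_force: 34.9
```

Emit:
{"method": "send_rows", "body": {
  "moves": [0,0,0,0,0,0,0,0,0,0,0,0,0,0]
}}

```text
time: 8.2
position: [0.5663, 0.0258, 0.1182]
tool_rot: [0.564, 0.734, 0.304, 0.226]
ft_force: [-0.4, -0.2, -1.4]
grip_width: 0.0077
grip_force: 34.9
```

```bash
python3 -c "
from m import *
go(.01)"
```

```text
pos [0.5663 0.0258 0.1182] f [-0.4 -0.2 -1.4] grip 0.007690902290594605 t 8.2
shift cm [ 0.7  -2.3  -0.06] rotvec [-0.009 -0.011  0.   ] q [-0.39  0.67  2.22  2.26  0.59 -2.85]
FE in slot mm (d,h,b) [-14.1  -0.8   0.3]
```

Emit:
{"method": "send_rows", "body": {
  "moves": [0,0.15,-0.5,0,0,0,0,0,0.3,-1,0,0,0,0,0,0.45,-1.5,0,0,0,0,0,0.6,-2,0,0,0,0,0,0.7,-2.3,0,0,0,0]
}}

```text
time: 8.62
position: [0.5739, 0.0022, 0.1185]
tool_rot: [0.564, 0.734, 0.304, 0.226]
ft_force: [-0.4, -0.2, -1.2]
grip_width: 0.0081
grip_force: 34.9
```

```bash
python3 -c "
from m import *
go(.028);print(monitor.get_obs()['q'][5])"
```

```text
pos [0.5739 0.0022 0.1185] f [-0.4 -0.2 -1.2] grip 0.008137780125064505 t 8.6167
shift cm [ 0.41 -1.68 -0.08] rotvec [-0.009 -0.01   0.   ] q [-0.44  0.67  2.19  2.17  0.59 -2.8 ]
FE in slot mm (d,h,b) [10.7  0.2 -0.4]
-2.7968474279798388
```

No contact and 10 mm inside the slot. I'll continue up to the stop.

Emit:
{"method": "send_rows", "body": {
  "moves": [0,0.1,-0.4,0,-0.003,-0.003,0,0,0.2,-0.8,0,-0.006,-0.006,0,0,0.3,-1.2,-0.05,-0.009,-0.01,0,0,0.4,-1.5,-0.05,-0.009,-0.01,0,0,0.45,-1.7,-0.05,-0.009,-0.01,0]
}}

```text
time: 9.03
position: [0.578, -0.0143, 0.1177]
tool_rot: [0.561, 0.734, 0.304, 0.232]
ft_force: [-1.1, -0.1, -2.6]
grip_width: 0.0081
grip_force: 34.9
```

```bash
python3 -c "
from m import *
go(.041)"
```

```text
pos [ 0.578  -0.0143  0.1177] f [-1.1 -0.1 -2.6] grip 0.008129048866851774 t 9.0333
shift cm [ 0.34 -1.28 -0.01] rotvec [-0.    -0.001 -0.   ] q [-0.47  0.68  2.18  2.14  0.6  -2.8 ]
FE in slot mm (d,h,b) [27.7  0.1 -0. ]
```

Emit:
{"method": "send_rows", "body": {
  "moves": [0,0.1,-0.3,0,0,0,0,0,0.15,-0.6,0,0,0,0,0,0.25,-0.9,0,0,0,0,0,0.3,-1.1,0,0,0,0,0,0.3,-1.1,0,0,0,0]
}}

```text
time: 9.45
position: [0.5805, -0.0243, 0.1178]
tool_rot: [0.561, 0.735, 0.304, 0.232]
ft_force: [-0.7, 2.9, -0.7]
grip_width: 0.0075
grip_force: 34.9
```

```bash
python3 -c "
from m import *
go(.041)"
```

```text
pos [ 0.5805 -0.0243  0.1178] f [-0.7  2.9 -0.7] grip 0.0075494129466720785 t 9.45
shift cm [ 0.09 -0.28 -0.02] rotvec [-0.001 -0.001 -0.002] q [-0.49  0.68  2.17  2.1   0.6  -2.78]
FE in slot mm (d,h,b) [38.1  0.1  0. ]
```

Emit:
{"method": "send_rows", "body": {
  "moves": [0,0.05,-0.2,0,0,0,0,0,0.1,-0.4,0,0,0,0,0,0.1,-0.4,0,0,0,0]
}}

```text
time: 9.7
position: [0.5817, -0.0285, 0.1178]
tool_rot: [0.561, 0.734, 0.304, 0.232]
ft_force: [-1.4, 4.0, -0.6]
grip_width: 0.0077
grip_force: 34.9
```

Emit:
{"method": "send_rows", "body": {
  "moves": [0,0.05,-0.2,0,0,0,0,0,0.05,-0.2,0,0,0,0,0,0.05,-0.2,0,0,0,0]
}}

```text
time: 9.95
position: [0.5816, -0.0292, 0.1178]
tool_rot: [0.56, 0.735, 0.305, 0.231]
ft_force: [-1.4, 7.1, -0.5]
grip_width: 0.0073
grip_force: 34.9
```

Emit:
{"method": "send_rows", "body": {
  "moves": [0,0.03,-0.1,0,0,0,0,0,0.03,-0.1,0,0,0,0,0,0.03,-0.1,0,0,0,0,0,0.03,-0.1,0,0,0,0,0,0.03,-0.1,0,0,0,0]
}}

```text
time: 10.37
position: [0.5815, -0.0293, 0.1178]
tool_rot: [0.559, 0.735, 0.305, 0.231]
ft_force: [-2.6, 8.3, 1.0]
grip_width: 0.0078
grip_force: 34.9
```

Run:
```python
from m import *
go(.041)
o=monitor.get_obs(); R=Ro.from_quat(o["tool_rot"]).as_matrix(); m,S=slot(*T)
print("align rad",np.arccos(-R[:,0]@S[:,0]),"label deg",np.degrees(np.arccos(R[2,1])))
for n in("top","side"):
    c=cam(n); L=(cloud(c).reshape(-1,3)-o["position"])@R
    k=(abs(L[:,1])<.012)&(L[:,2]>-.01)&(L[:,2]<.03)&(L[:,0]>.01)&(L[:,0]<.1)
    if k.sum()>5: print(n,k.sum(),"far end tool x",np.percentile(L[k,0],[50,95,99]).round(4))
    im=cv2.resize(c["pixels"][180:280,270:400] ,None,fx=3,fy=4) ; cv2.imwrite(f"pics/f_{n}.png",im)
a=cv2.imread("pics/f_top.png");b=cv2.imread("pics/f_side.png");cv2.imwrite("pics/fin.png",np.hstack([a,b]))
```

```text
pos [ 0.5815 -0.0293  0.1178] f [-2.6  8.3  1. ] grip 0.00780931968987523 t 10.3667
shift cm [-0.01  0.22 -0.01] rotvec [-0.002 -0.001 -0.006] q [-0.5   0.68  2.16  2.07  0.6  -2.76]
FE in slot mm (d,h,b) [43.1 -0.  -0. ]
align rad 0.006054596422981289 label deg 45.04547805467993
```

View pics/fin.png

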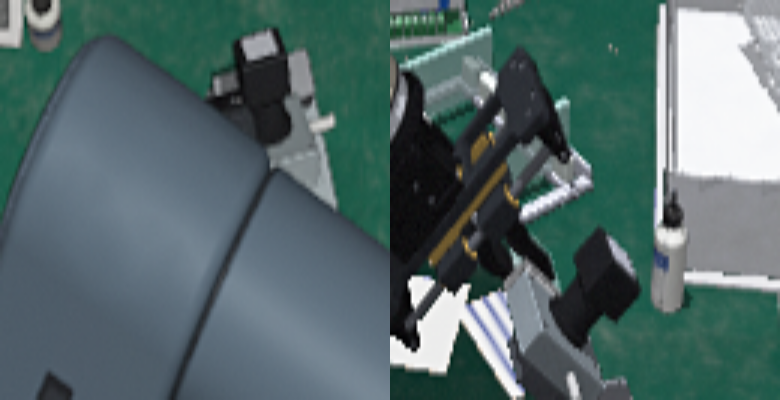

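The picture shows the fingers just outside the hood mouth at about (530,265), with the slide inside the slot. The glue bottle and the other slides are in place. The push force climbed to about 8 N with no further travel, which matches the stop's end of travel, so I'm handing in.

Emit:
{"method": "send_rows", "body": {
  "moves": [0,0,0,0,0,0,0,0,0,0,0,0,0,0,0,0,0,0,0,0,0]
}}

```text
time: 10.72
position: [0.5815, -0.0293, 0.1178]
tool_rot: [0.559, 0.735, 0.305, 0.231]
ft_force: [-2.4, 8.1, 0.4]
grip_width: 0.0078
grip_force: 34.9
```

```bash
python3 -c "
from h import *
o=monitor.get_obs();print(o['position'],o['ft_force'],o['grip_force']);print(workorder.hand_in())"
```

```text
[ 0.58148738 -0.02927127  0.11780091] [-2.44527152  8.06577283  0.41034256] 34.94284716434777
the job is handed in; nothing more can be done
None
```

I handed the job in at 10.7 s with the notched slide label-up in the reader's slot, still gripped and pressed about 8 N against the stop, which I judge fully in because it would go no further; no verdict came back.

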